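# Open the tilted stage and hold a sample slide flush on it

### The job

Use the blade of the palette knife to lever up the cover of the tilted stage and swing it right back until it stands upright, keeping the robot itself off the cover, then lay the knife back down on the bench. Take the sample slide by its grip block, tilt it to the slope of the stage, and press it gently flat against the dark sprung face, centred and square on it, so that the face gives a few millimetres without bottoming out; finish still gripping the slide and holding it pressed there. Do not shift the stage or disturb the glassware standing around.

Things in the scene. Friction and masses are not known exactly. Their poses are not given: they have to be found in the camera images.
- knife: Palette knife: wooden handle 100 long x 18 wide x 22 high and a flat steel blade, 2 thick, 18 wide, reaching 90 beyond it. Origin: centre of the handle's underside; x points to the blade's tip, z up as it lies. Blade 11 above the underside, its end at x = 140 (mm). About 80 g, centre of mass near x = 16; grip the handle across its 18 mm width.
- slide: Sample slide: flat aluminium plate 76 (x) x 50 (y) x 5 thick lying on the bench, with an upright black grip block on its back, 44 (x) x 16 (y) and 36 high above the plate (top at 41). Origin: centre of the plate's underside, which is the surface to be pressed on the stage; z up out of the grip block. About 120 g. Either way round is right.
- base: Grey base plate of the stage, 170 x 150 x 14 mm, fixed on the bench, with two upright aluminium cheeks (60 wide in x, up to 122 high, at y = +-54 to +-64; black knobs reach y = +-76). Origin: centre of its underside; x points away from the robot, towards the high end of the slope, z up.
- face: Dark steel face 96 (x) x 70 (y) x 10 mm, first hidden under the cover. Origin: centre of its upper surface, 115 mm above the bench over the base's centre. z is its outward normal, x points up the slope (far end higher), y level. Slope locked at 11 to 24 degrees, differing each time. Stands 10 mm proud of the aluminium plate carrying it (100 wide, 16 thick, x = -72 to +74).
- platen (a joint): How far the face is pressed in along its normal, m: 0 free, 0.006 bottomed. Spring: starts to move at about 1.5 N and needs a further 1.5 N per mm.
- cover_plate: Grey cover plate 134 x 90 x 4 mm, parallel over the face, underside 2 mm above it: under its front edge is a gap 12 high down to the aluminium plate and 22 deep up to the face. Origin: on the hinge line at its upper (far) end, mid-width, mid-thickness, at x = 66, z = 4 in the face's frame. Extends along its -x to the free front edge at -134; z outward. Swings up and away from the robot about y.
- cover (a joint): Opening angle of the cover from the slope, rad: 0 closed, 1.57 square to the face (upright is 1.57 plus the slope), at most 2.2. A stiff light hinge (0.06 N m): the cover stays where it is left.
- cover_lip (a point): Middle of the cover's free front edge (the low edge nearest the robot), mid-thickness; turns with the cover.
- beaker: Glass beaker, 68 mm across, 95 high; bystander, leave alone. Origin at the centre of its underside.
- reagent: Amber bottle, 64 mm across, 140 high; bystander, leave alone. Origin at the centre of its underside.
- petri: Glass dish with lid, 90 mm across, 14 high; bystander, leave alone. Origin at the centre of its underside.
Not all that is in view belongs to the job. Of the things that look like the knife, the smallest one is meant. What is meant by the slide is not yellow, and is the smaller of those in its own colour.

How it is judged:
On the way, in this order (a step that is already met when the one before it is completed fails the run):
1. the cover is levered up with the knife (value of joint cover above 0.15 rad and contact force between knife and cover_plate above 0.05 N), for 0.1 s.
2. the cover is swung back to about upright (value of joint cover above 1.65 rad), for 0.2 s.
At the end, for the whole second after the job is handed in: Cover open past 1.6 rad; knife released, still, on the bench clear of the stage; slide gripped, at rest, flat on the face (0.045 rad, underside within 2 mm), within 10 mm of its centre each way and 0.15 rad of square, pressing it in 1 to 5.5 mm with over 2 N (value of joint cover above 1.6 rad and height (world z) of knife below 0.03 m and linear speed of knife below 0.03 m/s and contact force between knife and the fingers below 0.1 N and contact force between knife and base below 0.1 N and angle between the z axis of slide and the z axis of face, either way round below 0.045 rad and angle between the x axis of slide and the x axis of face, either way round below 0.15 rad and x of slide in the frame of face between -0.01 and 0.01 m and y of slide in the frame of face between -0.01 and 0.01 m and z of slide in the frame of face between -0.002 and 0.002 m and value of joint platen between 0.001 and 0.0055 m and contact force between slide and face above 2 N and contact force between slide and the fingers above 2 N and linear speed of slide below 0.01 m/s); the arm keeps its last pose, push and grip.
It fails at once if the robot itself pushes on the cover (contact force between any of the fingers, the arm and cover_plate above 0.5 N).
It fails at once if the slide is used on the cover (contact force between slide and cover_plate above 1 N).
It fails at once if the stage is shifted or its slope forced (distance of cover_plate from where it was at the start of the episode above 0.006 m).
It fails at once if the slide is slammed on the face (contact force between slide and face above 30 N).
It fails at once if the glassware is shifted over 3 cm or tipped (distance of any of beaker, reagent, petri from where it was at the start of the episode above 0.03 m or angle between any of beaker, reagent, petri's own z axis and vertical above 0.5 rad).
It also fails if it takes over 72 s, if anything falls off the work surface, if the arm or the gripper's body presses on something with over 40 N, if the wrist force passes 120 N, or if a joint passes its speed limit or range.

### The arm

A 6-joint arm with a two-finger parallel gripper is mounted at the origin on the work surface. World frame = base frame: x ahead of the robot, y to its left, z up, the work surface at z = 0. Lengths are in m, angles in rad, forces in N, time in s.
With the tool pointing down it reaches from about 0.3 to 0.825 m from the base axis. Payload 5.4 kg.
Tool frame: the origin (TCP) lies midway between the tips of the shut fingers; the grasp point (between the pads) lies 19 mm behind it; z points along the fingers, y is the line along which they close (so a half turn about z gives the same grasp; the last joint's range is limited). The gripper opens to 92 mm and grips with 3 to 60 N. Pads are 20 mm wide; open, the fingers measure 128 mm over their backs; the gripper's body (75 mm by 189 mm) begins 69 mm behind the grasp point.
Start: joints at [-1.551, 0.158, 1.597, -0, 1.386, -0.21], TCP at [0.131, -0.56, 0.215] pointing down, gripper open.
Joint ranges: [-2.91, 2.91], [-0.94, 2.29], [0.18, 2.7], [-1.29, 4.43], [0.17, 2.64], [-3, 3]. Speed limits (rad/s): [2.57, 2.57, 3.14, 3.14, 3.14, 3.14].

### API

Orientations are given as a unit quaternion [w, x, y, z].
In Python, from bench import bot gives the robot as it stands. The module is installed in compiled form; this text tells all that it offers.
- The arm moves only by the tool arm_command, never from a script. Its argument "rows" is text: rows parted by semicolons, each of 5 numbers parted by spaces: the shift along the tool's x, y, z in units of 30 mm (1.0 is 30 mm), then the turn about the tool's z in degrees, then the finger opening in mm, from 0 to 91.9. In form: x y z turn jaw; .... A call has 1 to 5 rows; each row shifts and turns the commanded pose from where the row before left it, along the tool's axes as they then stand; what a row does not reach is not made up. A row lasts 1/12 s, in which the tool goes at most 41.7 mm and 7.16 degrees, less where a joint would pass 70% of its speed; a pose out of reach is approached as far as the arm can. A call is refused whole if a number of a shift passes 1 or a number of a turn 7.16, either way. A call with a gripper value outside its range is refused whole. The fingers move at their own pace and stop on an object; the grip force is fixed at half the most. Time passes only in rows, so rows that do not move let the fingers close. It gives the time, the measured TCP pose, the force, the opening and the grip force at its end, in the units of the state.
- bot.state(): the state, without advancing time (a new reading comes with each control period).
- bot.read_camera(name): name is "side" or "top"; returns a dict with "img" (384x512x3 uint8, blue, green, red), "intrinsics" (3x3 intrinsics, pixels), "rvec" (rotation vector, rad) and "tvec" (3), from world to camera coordinates, as OpenCV has them. Camera axes: x right, y down, z forward; pixel columns grow to the right and rows downward; lengths in m; the calibration is good to about 2 mm. A picture is of the moment at which its call begins. There is no depth.
- bot.job_done(): hands the job in; it is judged then, once.
The state is a dict: "time_s": time; "joint_pos": joint angles; "joint_vel": joint speeds; "effort": joint torques, N m; "position": TCP position; "tcp_rot": TCP orientation; "contact_force": force on the tool from outside, world axes, zero at the start; "moment": the same for the moment, N m; "opening": opening from 0.0 (shut) to 1.0 (fully open); "grip_force": force on a finger pad.
Only numpy, scipy, OpenCV 4.12 (cv2) and the standard library are available. Lean on these libraries where they do the work, as an engineer would, in place of code of your own. Each camera call takes 0.05 s, during which the arm holds its last target. There are 200 camera calls.

## Working session

There is one attempt and no reset: what is moved stays moved. The work goes in short steps, Python scripts to look and compute and a tool call to move; the robot and the scene stay as the last step left them, time stands still between calls to the robot, and variables do not carry over. Pictures are saved under pics/ and viewed, at most 10 in all, crops included, and the job is handed in when it is done.

Besides the shell and the picture viewer there is one more tool, called after "Call:" as name(argument=value, ...) on one line, values as JSON. arm_command: Moves the arm, as the interface text tells. Its arguments: {"type":"object","properties":{"rows":{"type":"string"}},"required":["rows"]}

```bash
mkdir -p pics
cat > h.py <<'E'
import numpy as np, cv2
from bench import bot
from scipy.spatial.transform import Rotation as R
def cam(n,save=None):
    c=bot.read_camera(n); 
    if save: cv2.imwrite('pics/'+save,c['img'])
    c['R']=cv2.Rodrigues(np.array(c['rvec'],float))[0]; c['t']=np.array(c['tvec'],float).ravel(); c['K']=np.array(c['intrinsics'],float); return c
def ray(c,uv):
    d=c['R'].T@np.linalg.inv(c['K'])@np.array([uv[0],uv[1],1.]); return -c['R'].T@c['t'], d/np.linalg.norm(d)
def onz(c,uv,z):
    o,d=ray(c,uv); return o+d*(z-o[2])/d[2]
def proj(c,p):
    q=c['K']@(c['R']@np.array(p,float)+c['t']); return q[:2]/q[2]
def tcp():
    s=bot.state(); q=s['tcp_rot']; return np.array(s['position']), R.from_quat([q[1],q[2],q[3],q[0]]).as_matrix(), s
E
python3 - <<'E'
from h import *
a=cam('side');b=cam('top')
for n,c in (('side',a),('top',b)): print(n,-c['R'].T@c['t'],c['R'][2],c['K'][0,0]); cv2.imwrite(f'pics/{n}0.png',cv2.resize(c['img'],(800,600),interpolation=cv2.INTER_CUBIC))
p,M,s=tcp();print(p,M,s['time_s'])
E
```

```text
side [0.28866483 0.92954588 1.09802789] [ 0.1350441  -0.65823303 -0.7406027 ] 425.15539541117454
top [0.28795907 0.06998841 1.57290088] [ 0.11134873 -0.01788186 -0.9936205 ] 495.6840432974328
[ 0.13093364 -0.55931903  0.21372713] [[ 9.73713807e-01  2.27774931e-01 -5.34805415e-05]
 [ 2.27774701e-01 -9.73712428e-01  1.67150095e-03]
 [ 3.28651345e-04 -1.63974506e-03 -9.99998602e-01]] 0.1
```

View pics/side0.png

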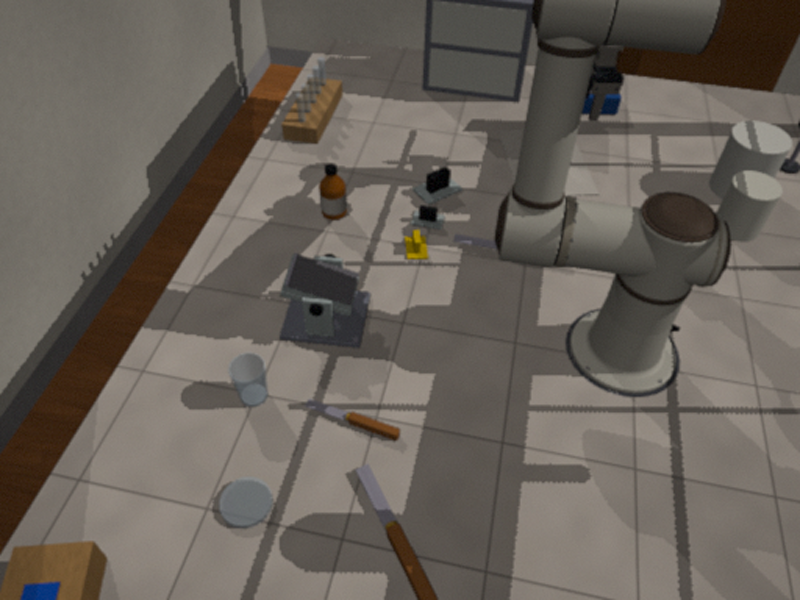

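View pics/top0.png

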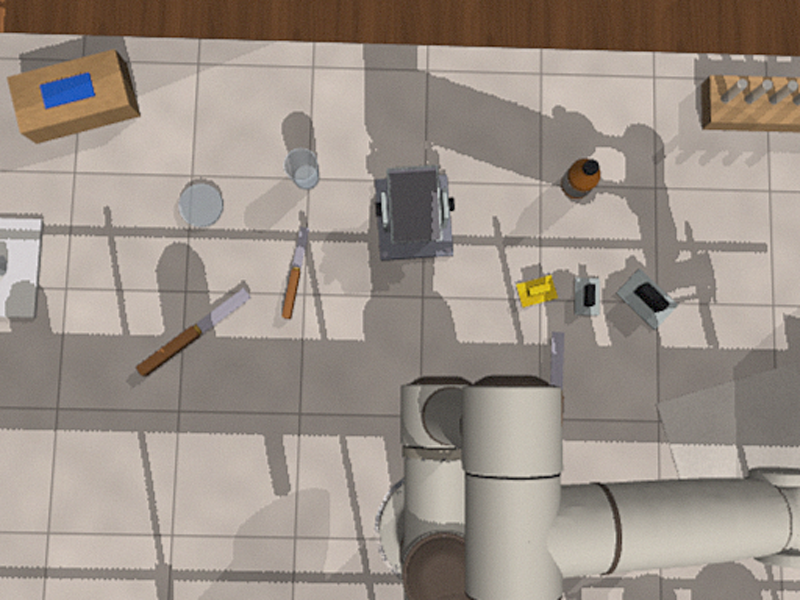

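Run:
```python
from h import *
t=cv2.imread('pics/top0.png');s=cv2.imread('pics/side0.png')
b=cam('top')['img'];a=cam('side')['img']
f=lambda i,x0,x1,y0,y1:cv2.resize(i[y0:y1,x0:x1],(400,300),interpolation=cv2.INTER_CUBIC)
cv2.imwrite('pics/c1.png',np.vstack([np.hstack([f(b,170,250,135,195+10-10),f(b,230,310,100,160+15)]),np.hstack([f(a,180,260,240,300),f(b,330,430,170,245)])]))
```

```text
(no output)
```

View pics/c1.png

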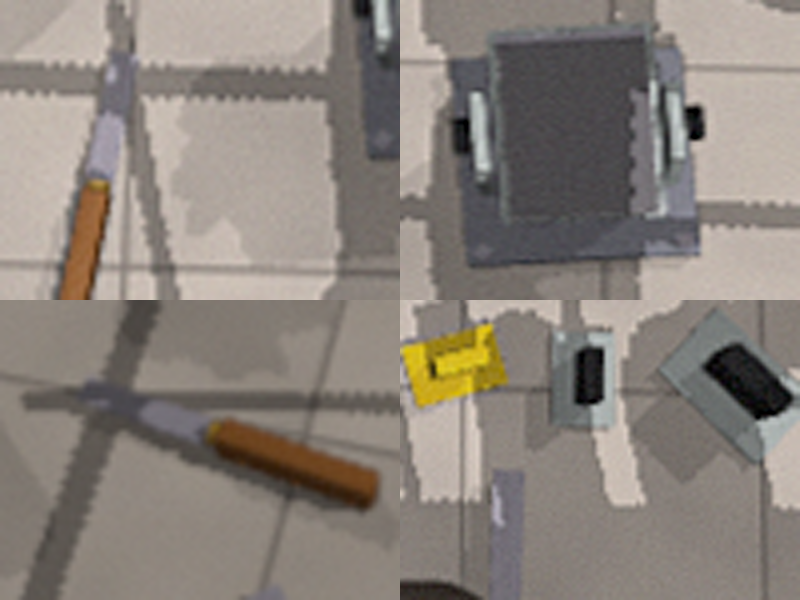

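Run:
```python
from h import *
bs=cam('top');as_=cam('side')
# average noise
def avg(n): return np.mean([bot.read_camera(n)['img'].astype(float) for _ in range(4)],0).astype(np.uint8)
b=avg('top');a=avg('side')
np.save('b.npy',b);np.save('a.npy',a)
f=lambda i,x0,y0,s,w,h:cv2.resize(i[y0:y0+h,x0:x0+w],None,fx=s,fy=s,interpolation=cv2.INTER_CUBIC)
cv2.imwrite('pics/c2.png',np.hstack([f(b,235,100,6,64,75),f(a,178,152,6,66,75)]))
hsv=cv2.cvtColor(b,cv2.COLOR_BGR2HSV)
m=((hsv[...,0]<16)&(hsv[...,1]>130)&(hsv[...,2]>50)).astype(np.uint8); m[:,:170]=0;m[:160]=0;m[215:]=0;m[:,210:]=0
cs=max(cv2.findContours(m,0,2)[0],key=cv2.contourArea); r=cv2.minAreaRect(cs); P=cv2.boxPoints(r)
print('handle px',r); print([onz(bs,p,.020).round(4) for p in P])
tip=onz(bs,(193.6,145.4),.013);jn=onz(bs,(189.4,171.6),.02);print('tip',tip,'joint',jn)
m=(b.max(2)<50).astype(np.uint8); m[:,:365]=0;m[:,390:]=0;m[:170]=0;m[205:]=0
cs=max(cv2.findContours(m,0,2)[0],key=cv2.contourArea); r=cv2.minAreaRect(cs);print('block',r,[onz(bs,p,.041).round(4) for p in cv2.boxPoints(r)])
# plate corners from crop 4 (400x300 from 100x75 at 330,170)
for c in ((553-400,332-300),(612-400,332-300),(612-400,428-300),(552-400,428-300)):
    print('plate',onz(bs,(330+c[0]/4,170+c[1]/4),.005).round(4))
```

```text
handle px ((185.92196655273438, 187.6975555419922), (5.7271294593811035, 31.149991989135742), 12.094757080078125)
[array([0.4102, 0.3133, 0.02  ]), array([0.5069, 0.2967, 0.02  ]), array([0.5035, 0.279 , 0.02  ]), array([0.4068, 0.2957, 0.02  ])]
tip [0.59359739 0.2781778  0.013     ] joint [0.50798259 0.28730202 0.02      ]
block ((377.0, 188.5), (13.0, 6.0), 90.0) [array([ 0.4861, -0.2925,  0.041 ]), array([ 0.4865, -0.3114,  0.041 ]), array([ 0.4456, -0.3112,  0.041 ]), array([ 0.4452, -0.2924,  0.041 ])]
plate [ 0.5032 -0.2825  0.005 ]
plate [ 0.5043 -0.33    0.005 ]
plate [ 0.4271 -0.3296  0.005 ]
plate [ 0.426  -0.2816  0.005 ]
```

View pics/c2.png

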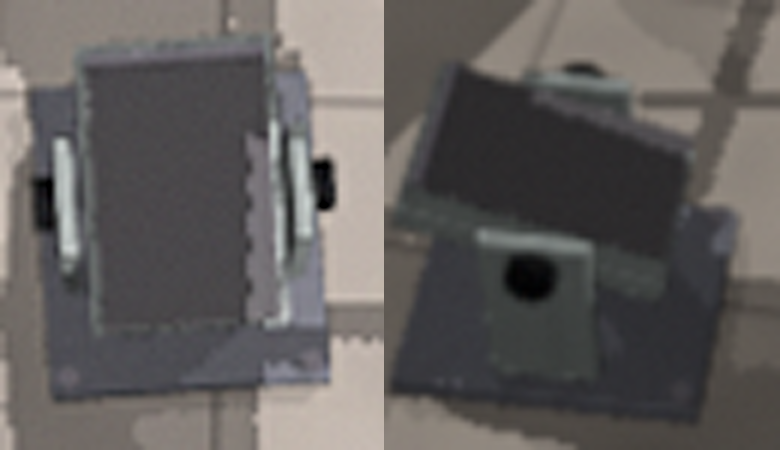

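```bash
cat > stage.py <<'E'
from h import *
from scipy.optimize import least_squares
T=cam('top');S=cam('side')
tp=lambda u,v:(235+(u+.5)/6-.5,100+(v+.5)/6-.5); sp=lambda u,v:(178+(u-384+.5)/6-.5,152+(v+.5)/6-.5)
def Fr(q):
    x,y,w,s=q; Rb=R.from_euler('z',w).as_matrix(); return Rb,np.array([x,y,0]),Rb@R.from_euler('y',-s).as_matrix(),np.array([x,y,.115])
obs=[(T,tp(30,90),'b',(.085,.075,.014)),(T,tp(52,398),'b',(-.085,.075,.0)),(T,tp(330,381),'b',(-.085,-.075,.0)),(T,tp(305,70),'b',(.085,-.075,.014)),
(S,sp(698,419),'b',(-.085,.075,0)),(S,sp(738,212),'b',(-.085,-.075,.014)),
(T,tp(102,329),'f',(-.068,.045,.006)),(T,tp(270,322),'f',(-.068,-.045,.006)),
(S,sp(692,153),'f',(-.068,-.045,.006)),(S,sp(667,260),'f',(-.068,.045,.004)),(S,sp(455,66),'f',(.066,-.045,.006))]
def res(q):
    Rb,o,Rf,of=Fr(q); return np.concatenate([proj(c,(o+Rb@p) if k=='b' else (of+Rf@p))-uv for c,uv,k,p in [(c,uv,k,np.array(p)) for c,uv,k,p in obs]])
if __name__=='__main__':
    r=least_squares(res,[.6,.07,0,.3],loss='soft_l1');print(r.x,np.degrees(r.x[2:]));print(r.fun.reshape(-1,2).round(1).tolist())
    Rb,o,Rf,of=Fr(r.x); print('lip',of+Rf@[-.068,0,.004],'hinge',of+Rf@[.066,0,.004])
    for p in [(.066,.045,.006),(.066,-.045,.006),(.074,.05,-.01),(.074,-.05,-.01)]: 
        u=proj(T,of+Rf@p);v=proj(S,of+Rf@p);print(p,((u-[235,100])*6).round(),((v-[178,152])*6+[384,0]).round())
E
python3 stage.py
```

```text
[0.6235637  0.05408945 0.09416231 0.30682103] [ 5.3951031  17.57955014]
[[-0.7, -1.1], [-0.7, 0.4], [-0.4, 0.1], [-0.0, -0.8], [0.2, 1.3], [0.4, -0.9], [-0.4, 0.1], [1.4, -0.8], [0.7, -2.7], [0.0, 0.4], [0.5, -0.9]]
lip [0.55782381 0.04788087 0.09827518] hinge [0.68499991 0.05989159 0.13874715]
(0.066, 0.045, 0.006) [78. 58.] [416. 180.]
(0.066, -0.045, 0.006) [260.  46.] [455.  58.]
(0.074, 0.05, -0.01) [67. 41.] [393. 202.]
(0.074, -0.05, -0.01) [267.  28.] [437.  67.]
```

Call:
arm_command(rows="0 0 0 7.1 60; 0 0 0 7.1 60; 0 0 0 7.1 60; 0.63 -0.95 0 0 60; 0.63 -0.95 0 0 60")

```text
time_s: 1.22
position: [0.176, -0.5088, 0.2144]
tcp_rot: [-0.0, 0.997, -0.073, 0.0]
contact_force: [0.9, -0.1, 0.5]
opening: 0.661
grip_force: 0.0
```

Call:
arm_command(rows="0.63 -0.95 0 0 60; 0.63 -0.95 0 0 60; 0.63 -0.95 0 0 60; 0.63 -0.95 0 0 60; 0.63 -0.95 0 0 60")

```text
time_s: 1.63
position: [0.291, -0.3798, 0.2148]
tcp_rot: [0.0, 0.997, -0.071, 0.0]
contact_force: [1.0, -1.4, 0.0]
opening: 0.65
grip_force: 0.0
```

Call:
arm_command(rows="0.63 -0.95 0 0 60; 0.63 -0.95 0 0 60; 0.63 -0.95 0 0 60; 0.63 -0.95 0 0 60; 0.63 -0.95 0 0 60")

```text
time_s: 2.05
position: [0.4048, -0.252, 0.2149]
tcp_rot: [0.0, 0.997, -0.071, 0.0]
contact_force: [0.3, -0.7, 0.5]
opening: 0.651
grip_force: 0.0
```

```bash
cat >> h.py <<'E'
def plan(x,y,z,yaw=None):
    p,M,s=tcp(); c=np.degrees(np.arctan2(M[1,0],M[0,0]))
    print('t',round(s['time_s'],2),'pos',p.round(4),'yaw',c.round(2),'tilt',np.degrees(np.arccos(-M[2,2])).round(2),'open',round(s['opening']*91.9,1),'grip',round(float(np.max(s['grip_force'])),1),'F',np.array(s['contact_force']).round(1))
    if yaw is not None:
        print('turn',(c-yaw).round(2)); M=R.from_euler('z',yaw-c,degrees=True).as_matrix()@M
    print('units (after turn)',(M.T@(np.array([x,y,z])-p)/.03).round(2))
E
python3 -c "
from h import *
plan(.467,.295,.10,-8.1)"
```

```text
t 2.05 pos [ 0.4048 -0.252   0.2149] yaw -8.14 tilt 0.04 open 59.8 grip 0.0 F [ 0.3 -0.7  0.5]
turn -0.04
units (after turn) [ -0.52 -18.35   3.82]
```

Call:
arm_command(rows="-0.03 -0.96 0 0 60; -0.03 -0.96 0 0 60; -0.03 -0.96 0 0 60; -0.03 -0.96 0 0 60; -0.03 -0.96 0 0 60")

```text
time_s: 2.47
position: [0.4198, -0.1088, 0.2148]
tcp_rot: [0.0, 0.997, -0.071, 0.0]
contact_force: [0.4, -0.6, 0.1]
opening: 0.653
grip_force: 0.0
```

Call:
arm_command(rows="-0.03 -0.96 0 0 60; -0.03 -0.96 0 0 60; -0.03 -0.96 0 0 60; -0.03 -0.96 0 0 60; -0.03 -0.96 0 0 60")

```text
time_s: 2.88
position: [0.4357, 0.0344, 0.2149]
tcp_rot: [0.0, 0.997, -0.071, 0.0]
contact_force: [0.8, -0.0, -0.5]
opening: 0.652
grip_force: 0.0
```

Call:
arm_command(rows="-0.03 -0.96 0 0 60; -0.03 -0.96 0 0 60; -0.03 -0.96 0 0 60; -0.03 -0.96 0 0 60; -0.03 -0.96 0 0 60")

```text
time_s: 3.3
position: [0.4516, 0.1777, 0.2148]
tcp_rot: [-0.0, 0.997, -0.071, 0.0]
contact_force: [-1.1, -0.4, 1.1]
opening: 0.651
grip_force: 0.0
```

Call:
arm_command(rows="-0.03 -0.96 0 0 60; -0.03 -0.96 0 0 60; 0 0 1 0 60; 0 0 1 0 60; 0 0 0 0 60")

```text
time_s: 3.72
position: [0.4538, 0.233, 0.1489]
tcp_rot: [0.002, 0.998, -0.07, -0.005]
contact_force: [-0.5, 0.5, -0.5]
opening: 0.655
grip_force: 0.0
```

```bash
python3 -c "
from h import *
plan(.467,.295,.003,-8.1)
c=cam('side'); i=c['img']; cv2.imwrite('pics/s3.png',cv2.resize(i[200:320,160:320],(800,600),interpolation=cv2.INTER_CUBIC))
print(proj(c,(.467,.295,.02)), proj(c,(.467,.295,.154)))"
```

```text
t 3.72 pos [0.4538 0.233  0.1489] yaw -8.08 tilt 0.61 open 60.2 grip 0.0 F [-0.5  0.5 -0.5]
turn 0.02
units (after turn) [ 0.19 -2.13  4.85]
[236.40612094 268.88599034] [235.52505696 242.39162615]
```

View pics/s3.png

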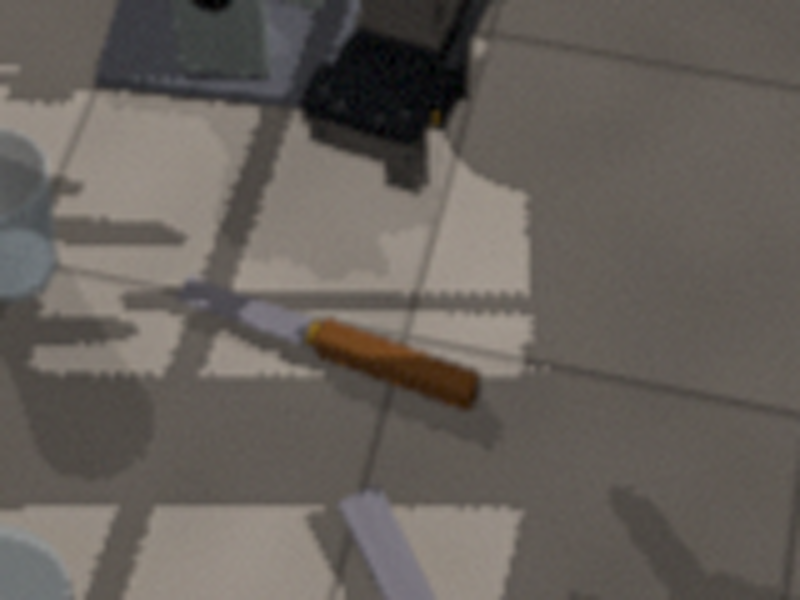

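Call:
arm_command(rows="0.1 -0.9 0 0 50; 0.09 -0.9 0 0 50; 0 -0.3 0 0 50; 0 0 1 0 50; 0 0 1 0 50")

```text
time_s: 4.18
position: [0.4758, 0.2963, 0.0981]
tcp_rot: [-0.002, 0.998, -0.07, 0.004]
contact_force: [0.1, 0.2, -1.1]
opening: 0.541
grip_force: 0.0
```

Call:
arm_command(rows="0 0 0.9 0 50; 0 0 0.5 0 50; 0 0 0.4 0 50; 0 0 0 0 50; 0 0 0 0 50")

```text
time_s: 4.6
position: [0.4733, 0.2949, 0.0417]
tcp_rot: [-0.0, 0.997, -0.071, 0.001]
contact_force: [0.2, -0.2, -0.3]
opening: 0.545
grip_force: 0.0
```

```bash
python3 -c "
from h import *
plan(.467,.295,.003,-8.1)"
```

```text
t 4.6 pos [0.4733 0.2949 0.0417] yaw -8.15 tilt 0.06 open 50.1 grip 0.0 F [ 0.2 -0.2 -0.3]
turn -0.05
units (after turn) [-0.21  0.03  1.29]
```

Call:
arm_command(rows="-0.1 0 0.5 0 45; -0.1 0 0.4 0 40; 0 0 0.35 0 40; 0 0 0 0 10; 0 0 0 0 10")

```text
time_s: 5.02
position: [0.4664, 0.2957, 0.0029]
tcp_rot: [0.0, 0.997, -0.071, -0.0]
contact_force: [0.5, 0.2, -0.4]
opening: 0.31
grip_force: 0.0
```

Call:
arm_command(rows="0 0 0 0 10; 0 0 0 0 10; 0 0 0 0 10; 0 0 0 0 10")

```text
time_s: 5.35
position: [0.4673, 0.2961, 0.0039]
tcp_rot: [-0.0, 0.997, -0.071, 0.001]
contact_force: [1.0, 0.2, 2.3]
opening: 0.195
grip_force: 30.0
```

```bash
python3 -c "
from h import *
plan(.467,.295,.20,5.4)"
```

```text
t 5.35 pos [0.4673 0.2961 0.0039] yaw -8.13 tilt 0.09 open 17.9 grip 30.0 F [1.  0.2 2.3]
turn -13.53
units (after turn) [-0.01  0.03 -6.54]
```

Call:
arm_command(rows="0 0 -0.5 0 10; 0 0 -0.9 0 10; 0 0 -0.9 0 10; 0 0 -0.9 0 10; 0 0 -0.7 -3.5 10")

```text
time_s: 5.77
position: [0.4672, 0.2961, 0.1225]
tcp_rot: [-0.0, 0.999, -0.04, 0.001]
contact_force: [0.5, 0.5, -0.6]
opening: 0.195
grip_force: 30.0
```

Call:
arm_command(rows="0 0 0 -5 10; 0 0 0 -5 10; 0 0 0 0 10")

```text
time_s: 6.02
position: [0.4668, 0.2959, 0.1207]
tcp_rot: [-0.0, 0.999, 0.048, 0.0]
contact_force: [-0.3, 0.2, -0.8]
opening: 0.195
grip_force: 30.0
```

```bash
python3 -c "
from h import *
plan(.391,.032,.10,5.4)"
```

```text
t 6.02 pos [0.4668 0.2959 0.1207] yaw 5.49 tilt 0.05 open 18.0 grip 30.0 F [-0.3  0.2 -0.8]
turn 0.09
units (after turn) [-3.34  8.52  0.68]
```

Call:
arm_command(rows="-0.85 0.3 0 0 10; -0.85 0.3 0 0 10; -0.85 0.5 0 0 10; -0.79 0.6 0 0 10; 0 0.95 0 0 10")

```text
time_s: 6.43
position: [0.3696, 0.2075, 0.1186]
tcp_rot: [-0.0, 0.999, 0.047, -0.002]
contact_force: [0.3, -0.4, -1.3]
opening: 0.191
grip_force: 30.0
```

Call:
arm_command(rows="0 0.95 0 0 10; 0 0.95 0 0 10; 0 0.95 0 0 10; 0 0.95 0 0 10; 0 0.95 0 0 10")

```text
time_s: 6.85
position: [0.3872, 0.0642, 0.1199]
tcp_rot: [-0.0, 0.999, 0.046, -0.0]
contact_force: [0.8, -0.1, -2.0]
opening: 0.195
grip_force: 30.0
```

Call:
arm_command(rows="0 0.9 0 0 10; 0 0.2 0.3 0 10; 0 0 0.38 0 10; 0 0 0 0 10; 0 0 0 0 10")

```text
time_s: 7.27
position: [0.3896, 0.0332, 0.0987]
tcp_rot: [-0.001, 0.999, 0.046, -0.001]
contact_force: [0.1, -0.6, -0.6]
opening: 0.193
grip_force: 30.0
```

```bash
python3 -c "
from h import *
plan(.391,.032,.10,5.4)
c=cam('side'); i=c['img']; t=cam('top')
cv2.imwrite('pics/s4.png',np.hstack([cv2.resize(t['img'][100:220,230:310],(400,600),interpolation=cv2.INTER_CUBIC),cv2.resize(i[150:240,180:240],(400,600),interpolation=cv2.INTER_CUBIC)]))
tip=np.array([.518,.0442,.107]);print(proj(c,tip),proj(t,tip))"
```

```text
t 7.27 pos [0.3896 0.0332 0.0987] yaw 5.3 tilt 0.16 open 17.8 grip 30.0 F [ 0.1 -0.6 -0.6]
turn -0.1
units (after turn) [ 0.04  0.05 -0.04]
[239.51784026 184.19738873] [267.07585389 166.04888673]
```

View pics/s4.png

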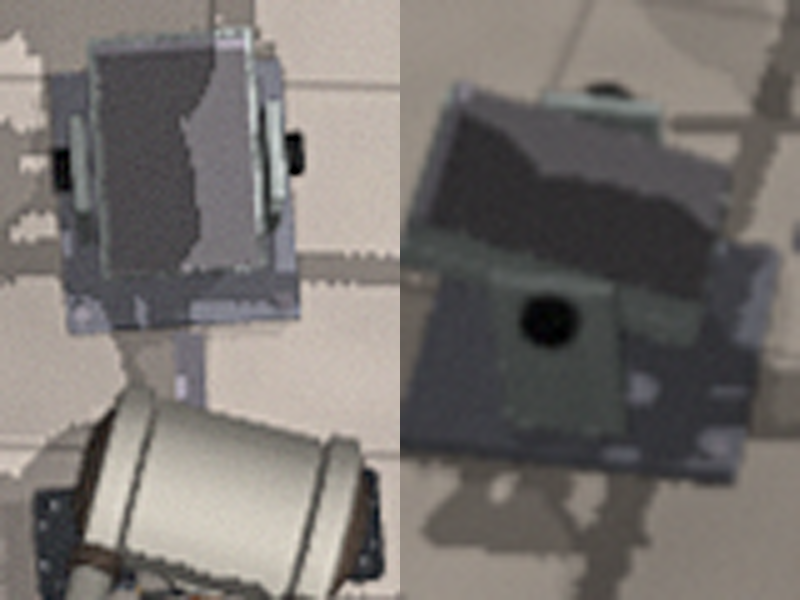

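Call:
arm_command(rows="0 0.05 0.3 0 10; 0 0 0.1 0 10; 0.4 0 0 0 10; 0.4 0 0 0 10; 0.3 0 0 0 10")

```text
time_s: 7.78
position: [0.4242, 0.0345, 0.0874]
tcp_rot: [-0.0, 0.999, 0.047, 0.0]
contact_force: [-0.3, 0.8, -1.1]
opening: 0.187
grip_force: 30.0
```

Call:
arm_command(rows="0.2 0 0 0 10; 0.2 0 0 0 10; 0.2 0 0 0 10; 0 0 0 0 10; 0 0 0 0 10")

```text
time_s: 8.2
position: [0.4415, 0.0359, 0.0876]
tcp_rot: [-0.0, 0.999, 0.047, -0.0]
contact_force: [-0.6, -0.7, -0.5]
opening: 0.194
grip_force: 30.0
```

```bash
python3 -c "
from h import *
plan(.4426,.037,.087,5.4)
c=cam('side'); i=c['img']; t=cam('top')
cv2.imwrite('pics/s5.png',np.hstack([cv2.resize(t['img'][130:190,250:290],(400,600),interpolation=cv2.INTER_CUBIC),cv2.resize(i[160:220,205:245],(400,600),interpolation=cv2.INTER_CUBIC)]))"
```

```text
t 8.2 pos [0.4415 0.0359 0.0876] yaw 5.38 tilt 0.03 open 17.8 grip 30.0 F [-0.6 -0.7 -0.5]
turn -0.02
units (after turn) [ 0.04 -0.03  0.02]
```

View pics/s5.png

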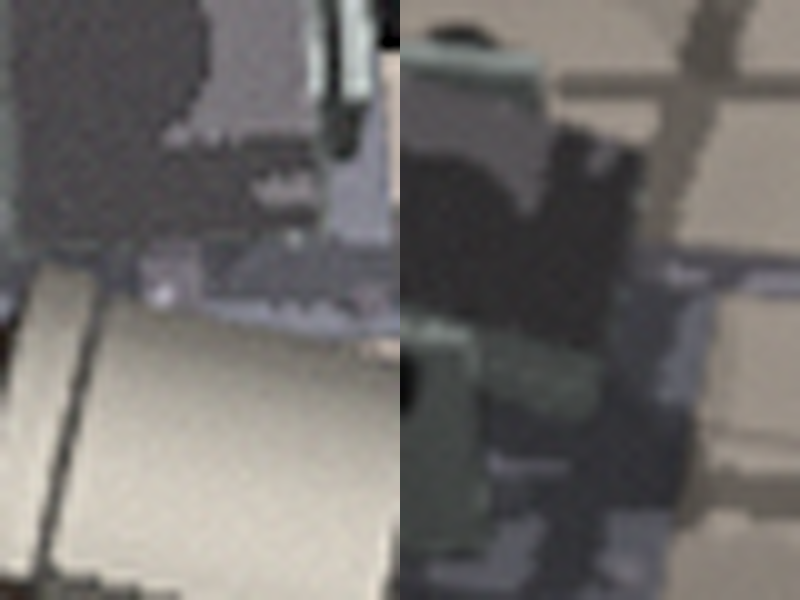

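Call:
arm_command(rows="0 0 -0.2 0 10; 0 0 -0.3 0 10; 0 0 -0.3 0 10; 0 0 -0.3 0 10; 0 0 -0.33 0 10")

```text
time_s: 8.72
position: [0.4417, 0.0358, 0.1319]
tcp_rot: [0.0, 0.999, 0.047, 0.0]
contact_force: [-0.5, 0.8, -2.0]
opening: 0.191
grip_force: 30.0
```

Call:
arm_command(rows="0.02 0 -0.33 0 10; 0.02 0 -0.33 0 10; 0.03 0 -0.33 0 10; 0 0 0 0 10")

```text
time_s: 9.05
position: [0.4455, 0.0358, 0.1631]
tcp_rot: [0.001, 0.999, 0.047, 0.002]
contact_force: [-0.3, -0.7, -0.9]
opening: 0.192
grip_force: 30.0
```

```bash
python3 -c "
from h import *
plan(.4426,.037,.161,5.4)
c=cam('side'); i=c['img']; t=cam('top')
cv2.imwrite('pics/s6.png',np.hstack([cv2.resize(t['img'][100:190,240:300],(400,600),interpolation=cv2.INTER_CUBIC),cv2.resize(i[130:220,180:240],(400,600),interpolation=cv2.INTER_CUBIC)]))"
```

```text
t 9.05 pos [0.4455 0.0358 0.1631] yaw 5.37 tilt 0.26 open 17.7 grip 30.0 F [-0.3 -0.7 -0.9]
turn -0.03
units (after turn) [-0.09 -0.05  0.07]
```

View pics/s6.png

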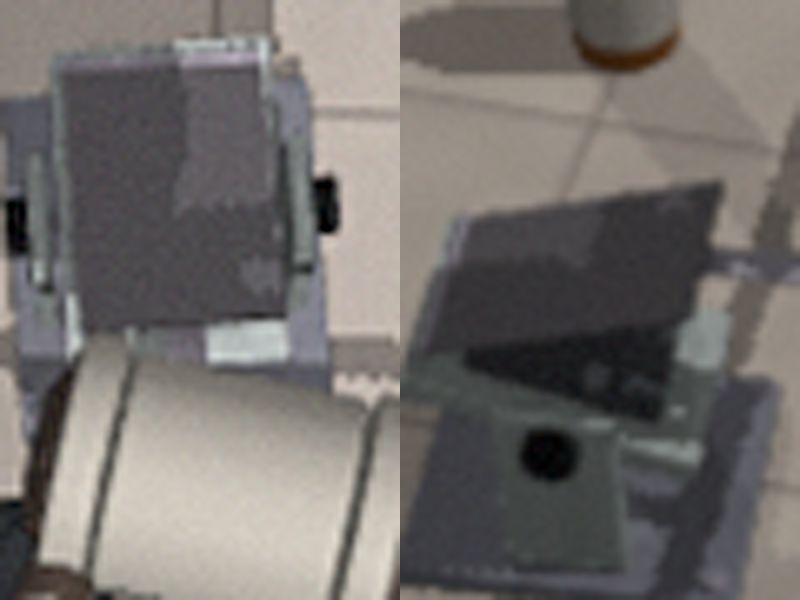

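Call:
arm_command(rows="0.13 0 -0.32 0 10; 0.15 0 -0.32 0 10; 0.17 0 -0.32 0 10; 0.2 0 -0.29 0 10; 0.22 0 -0.28 0 10")

```text
time_s: 9.57
position: [0.4705, 0.0386, 0.2075]
tcp_rot: [0.0, 0.999, 0.047, 0.0]
contact_force: [-0.8, 0.6, -1.5]
opening: 0.195
grip_force: 30.0
```

Call:
arm_command(rows="0.24 0 -0.26 0 10; 0.26 0 -0.23 0 10; 0.28 0 -0.22 0 10; 0.3 0 -0.2 0 10; 0 0 0 0 10")

```text
time_s: 9.98
position: [0.5044, 0.0414, 0.2357]
tcp_rot: [0.0, 0.999, 0.047, 0.002]
contact_force: [-1.0, -0.6, -0.8]
opening: 0.193
grip_force: 30.0
```

```bash
python3 -c "
from h import *
d=np.array([.9956,.094,0]);H=np.array([.685,.0599,.1387])
tip=H+d*(-.0564)+[0,0,.1008]; q=tip-.128*d-[0,0,.005]
plan(*q,5.4)
c=cam('side'); cv2.imwrite('pics/x1.png',c['img'])"
```

```text
t 9.98 pos [0.5044 0.0414 0.2357] yaw 5.37 tilt 0.23 open 17.7 grip 30.0 F [-1.  -0.6 -0.8]
turn -0.03
units (after turn) [-0.1  -0.05  0.04]
```

Call:
arm_command(rows="0.3 0 -0.14 0 10; 0.3 0 -0.14 0 10; 0.3 0 -0.12 0 10; 0.33 0 -0.06 0 10; 0.33 0 -0.04 0 10")

```text
time_s: 10.45
position: [0.5486, 0.046, 0.2486]
tcp_rot: [-0.0, 0.999, 0.047, -0.0]
contact_force: [0.1, 0.2, -1.0]
opening: 0.192
grip_force: 30.0
```

Call:
arm_command(rows="0.25 0 0 0 10; 0.22 0 0 0 10; 0 0 0 0 10; 0 0 0 0 10; 0 0 0 0 10")

```text
time_s: 10.87
position: [0.5623, 0.0472, 0.2484]
tcp_rot: [-0.0, 0.999, 0.047, -0.0]
contact_force: [-0.5, -0.5, -0.5]
opening: 0.195
grip_force: 30.0
```

```bash
python3 -c "
from h import *
plan(.4426,.037,.2512,5.4)
c=cam('side'); i=c['img']; t=cam('top')
cv2.imwrite('pics/s7.png',np.hstack([cv2.resize(t['img'][80:185,235:305],(400,600),interpolation=cv2.INTER_CUBIC),cv2.resize(i[105:210,175:245],(400,600),interpolation=cv2.INTER_CUBIC)]))"
```

```text
t 10.87 pos [0.5623 0.0472 0.2484] yaw 5.37 tilt 0.02 open 17.9 grip 30.0 F [-0.5 -0.5 -0.5]
turn -0.03
units (after turn) [-4.   -0.04 -0.09]
```

View pics/s7.png

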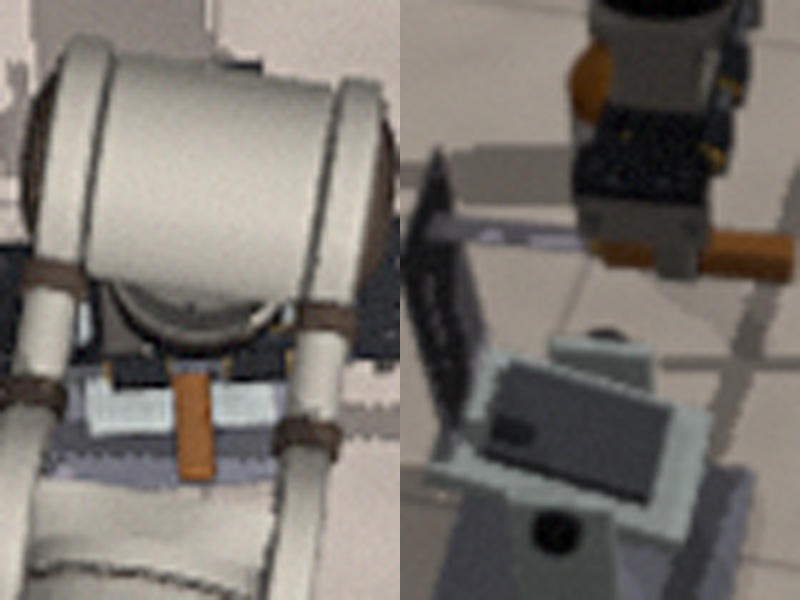

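Call:
arm_command(rows="-0.5 0 0 0 10; -0.9 0 0 0 10; -0.9 0 0 0 10; -0.9 0 0 0 10; -0.9 0 0 0 10")

```text
time_s: 11.38
position: [0.4386, 0.0357, 0.2483]
tcp_rot: [0.0, 0.999, 0.047, -0.0]
contact_force: [0.8, -0.9, -0.4]
opening: 0.192
grip_force: 30.0
```

Call:
arm_command(rows="-0.4 -0.9 0 0 10; 0 -0.9 0 0 10; 0 -0.9 0.5 0 10; 0 -0.9 0.5 0 10; 0 -0.9 0.5 0 10")

```text
time_s: 11.8
position: [0.4153, 0.1702, 0.2036]
tcp_rot: [-0.0, 0.999, 0.047, 0.001]
contact_force: [0.2, -0.1, -0.0]
opening: 0.192
grip_force: 30.0
```

Call:
arm_command(rows="0 -0.9 0.5 0 10; 0 -0.9 0.8 0 10; 0 0 0.9 0 10; 0 0 0.9 0 10; 0 0 0 0 10")

```text
time_s: 12.22
position: [0.4059, 0.2221, 0.1054]
tcp_rot: [0.001, 0.999, 0.047, -0.005]
contact_force: [-1.2, -0.3, -1.8]
opening: 0.195
grip_force: 30.0
```

```bash
python3 -c "
from h import *
plan(.42,.27,.005,5.4)"
```

```text
t 12.22 pos [0.4059 0.2221 0.1054] yaw 5.43 tilt 0.58 open 17.9 grip 30.0 F [-1.2 -0.3 -1.8]
turn 0.03
units (after turn) [ 0.65 -1.55  3.34]
```

Call:
arm_command(rows="0.4 -0.8 0 0 10; 0.25 -0.75 0 0 10; 0 0 0.8 0 10; 0 0 0.8 0 10; 0 0 0.8 0 10")

```text
time_s: 12.63
position: [0.4272, 0.2715, 0.0399]
tcp_rot: [-0.001, 0.999, 0.047, 0.002]
contact_force: [0.3, 0.1, -0.1]
opening: 0.194
grip_force: 30.0
```

Call:
arm_command(rows="0 0 0.5 0 10; 0 0 0.25 0 10; 0 0 0 0 10; 0 0 0 0 10")

```text
time_s: 12.97
position: [0.4265, 0.271, 0.0173]
tcp_rot: [-0.0, 0.999, 0.047, 0.001]
contact_force: [-0.0, 0.8, -0.5]
opening: 0.193
grip_force: 30.0
```

```bash
python3 -c "
from h import *
plan(.42,.27,.005,5.4)"
```

```text
t 12.97 pos [0.4265 0.271  0.0173] yaw 5.35 tilt 0.09 open 17.7 grip 30.0 F [-0.   0.8 -0.5]
turn -0.05
units (after turn) [-0.22  0.01  0.41]
```

Call:
arm_command(rows="0 0 0.2 0 10; 0 0 0.2 0 10; 0 0 0.02 0 10; 0 0 0 0 10; 0 0 0 0 35")

```text
time_s: 13.38
position: [0.4258, 0.271, 0.0037]
tcp_rot: [-0.0, 0.999, 0.047, 0.0]
contact_force: [0.5, -0.5, 0.4]
opening: 0.244
grip_force: 0.0
```

Call:
arm_command(rows="0 0 0 0 50; 0 0 0 0 50; 0 0 -0.5 0 50; 0 0 -0.9 0 50; 0 0 -0.9 0 50")

```text
time_s: 13.8
position: [0.4242, 0.2705, 0.0722]
tcp_rot: [0.0, 0.999, 0.047, -0.002]
contact_force: [-0.2, 0.5, 0.3]
opening: 0.542
grip_force: 0.0
```

Call:
arm_command(rows="0 0 -0.9 0 50; 0 0 -0.9 0 50; 0 0 -0.9 0 50; 0 0 -0.9 0 50; 0 0 0 0 50")

```text
time_s: 14.22
position: [0.4288, 0.2721, 0.1866]
tcp_rot: [-0.001, 0.999, 0.047, 0.005]
contact_force: [1.2, 0.5, 0.3]
opening: 0.543
grip_force: 0.0
```

Run:
```python
from h import *
plan(.466,-.304,.20,0)
T=cam('top');S=cam('side')
b=T['img'];hsv=cv2.cvtColor(b,cv2.COLOR_BGR2HSV)
# slide: light plate + black block, average from side too
a=S['img']; m=(a.max(2)<45).astype(np.uint8)
u=proj(S,(.466,-.302,.041)).round().astype(int);print('side proj block',u, m[u[1]-15:u[1]+16,u[0]-15:u[0]+16].sum())
w=np.zeros_like(m);w[u[1]-14:u[1]+14,u[0]-14:u[0]+14]=1
cs=max(cv2.findContours(m*w,0,2)[0],key=cv2.contourArea);print(cv2.boundingRect(cs))
# face mask: side, neutral dark region near stage
u=proj(S,(.6236,.0541,.115));print('face centre px side',u,a[int(u[1]),int(u[0])],'top',proj(T,(.6236,.0541,.115)))
cv2.imwrite('pics/s8.png',np.hstack([cv2.resize(a[140:215,180:230],(400,600),interpolation=cv2.INTER_CUBIC),cv2.resize(b[115:175,245:285],(400,600),interpolation=cv2.INTER_CUBIC)]))
np.save('a2.npy',a);np.save('b2.npy',b)
```

```text
t 14.22 pos [0.4288 0.2721 0.1866] yaw 5.38 tilt 0.6 open 49.9 grip 0.0 F [1.2 0.5 0.3]
turn 5.38
units (after turn) [ 1.24 19.2  -0.48]
side proj block [275 133] 75
(274, 132, 6, 10)
face centre px side [206.4144501  179.16149291] [62 57 56] top [264.57440206 130.73756187]
```

View pics/s8.png

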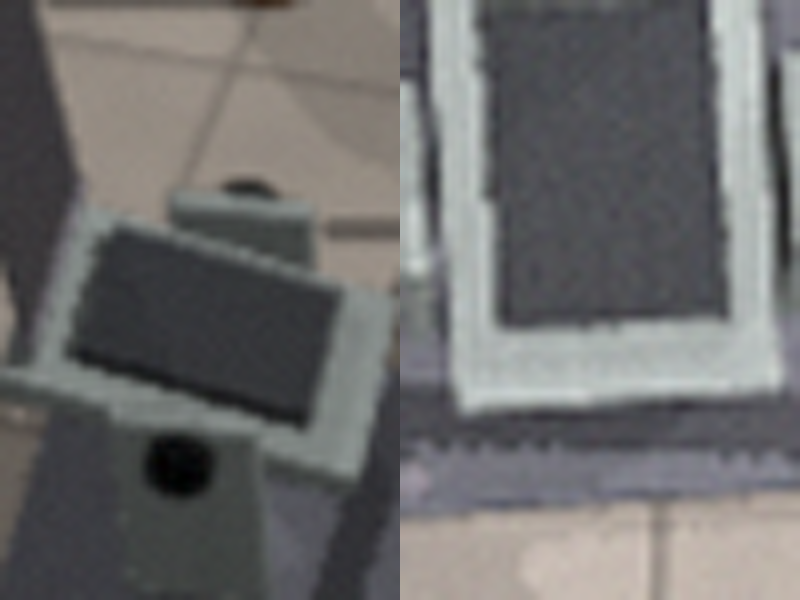

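```bash
cat > st2.py <<'E'
import stage
from stage import *
s8=lambda u,v:(180+(u+.5)/8-.5,140+(v+.5)/8-.5); t8=lambda u,v:(245+(u-400+.5)/10-.5,115+(v+.5)/10-.5)
new=[(S,s8(110,230),'f',(.048,-.035,0)),(S,s8(342,291),'f',(-.048,-.035,0)),(S,s8(310,412),'f',(-.048,.035,0)),(S,s8(72,345),'f',(.048,.035,0)),
(S,s8(392,295),'f',(-.072,-.05,-.01)),(S,s8(357,468),'f',(-.072,.05,-.01)),
(T,t8(498,325),'f',(-.048,.035,0)),(T,t8(729,318),'f',(-.048,-.035,0)),(T,t8(462,403),'f',(-.072,.05,-.01)),(T,t8(782,386),'f',(-.072,-.05,-.01))]
for nm,o in (('new',new),('all',new+stage.obs)):
    stage.obs=o; r=least_squares(res,[.62,.05,.09,.3],loss='soft_l1');print(nm,r.x[:2].round(4),np.degrees(r.x[2:]).round(2));print(r.fun.reshape(-1,2).round(1).tolist())
E
python3 st2.py
```

```text
new [0.6255 0.0538] [ 5.79 15.43]
[[0.2, -1.2], [-0.0, -0.7], [0.3, 0.1], [0.2, 0.2], [0.8, -0.5], [0.3, 0.7], [-0.1, -0.1], [-0.0, -1.1], [-0.9, 0.1], [-0.1, -0.6]]
all [0.6245 0.0538] [ 5.5  16.37]
[[0.6, -1.4], [0.3, -0.4], [0.4, 0.4], [0.5, 0.0], [1.0, -0.1], [0.3, 1.1], [-0.2, 0.2], [-0.1, -0.7], [-1.0, 0.3], [-0.2, -0.3], [-0.6, -1.3], [-0.5, 0.2], [-0.2, -0.3], [0.0, -1.1], [0.0, 1.2], [0.1, -1.0], [-0.2, -0.1], [1.6, -1.1], [0.5, -3.2], [-0.1, -0.0], [0.1, -0.7]]
```

Call:
arm_command(rows="0.05 0.8 0 5.38 40; 0.07 0.96 0 0 40; 0.07 0.96 0 0 40; 0.07 0.96 0 0 40; 0.07 0.96 0 0 40")

```text
time_s: 14.83
position: [0.4363, 0.1307, 0.1785]
tcp_rot: [0.0, 1.0, 0.0, -0.002]
contact_force: [0.5, 1.0, 0.9]
opening: 0.435
grip_force: 0.0
```

Call:
arm_command(rows="0.07 0.96 0 0 40; 0.07 0.96 0 0 40; 0.07 0.96 0 0 40; 0.07 0.96 0 0 40; 0.07 0.96 0 0 40")

```text
time_s: 15.25
position: [0.4468, -0.0131, 0.1786]
tcp_rot: [-0.001, 1.0, -0.0, -0.002]
contact_force: [-0.2, -0.1, 0.9]
opening: 0.437
grip_force: 0.0
```

Call:
arm_command(rows="0.06 0.96 0 0 40; 0.06 0.96 0 0 40; 0.06 0.96 0 0 40; 0.06 0.96 0 0 40; 0.06 0.96 0 0 40")

```text
time_s: 15.67
position: [0.4559, -0.1569, 0.1785]
tcp_rot: [-0.001, 1.0, -0.0, -0.002]
contact_force: [-0.6, -0.2, 0.7]
opening: 0.437
grip_force: 0.0
```

Call:
arm_command(rows="0.06 0.96 0 0 38; 0.06 0.96 0 0 38; 0.06 0.96 0 0 38; 0.06 0.96 0 0 38; 0 0 0 0 38")

```text
time_s: 16.08
position: [0.4632, -0.275, 0.1785]
tcp_rot: [-0.0, 1.0, -0.002, -0.001]
contact_force: [0.1, -0.3, 0.1]
opening: 0.414
grip_force: 0.0
```

```bash
python3 -c "
from h import *
plan(.466,-.305,.012,-.5)"
```

```text
t 16.08 pos [ 0.4632 -0.275   0.1785] yaw -0.24 tilt 0.13 open 38.0 grip 0.0 F [ 0.1 -0.3  0.1]
turn 0.26
units (after turn) [0.11 1.   5.55]
```

Call:
arm_command(rows="0.11 0.9 0 0 38; 0 0.1 0.8 0.3 38; 0 0 0.9 0 38; 0 0 0.9 0 38; 0 0 0.9 0 38")

```text
time_s: 16.5
position: [0.4666, -0.2998, 0.0727]
tcp_rot: [-0.001, 1.0, -0.003, -0.001]
contact_force: [1.0, 0.5, 0.2]
opening: 0.415
grip_force: 0.0
```

Call:
arm_command(rows="0 0 0.8 0 38; 0 0 0.5 0 38; 0 0 0.3 0 38; 0 0 0 0 38; 0 0 0 0 38")

```text
time_s: 16.92
position: [0.4673, -0.3006, 0.027]
tcp_rot: [-0.001, 1.0, -0.003, -0.0]
contact_force: [0.8, 0.1, 0.2]
opening: 0.411
grip_force: 0.0
```

```bash
python3 -c "
from h import *
plan(.466,-.305,.012,-.5)"
```

```text
t 16.92 pos [ 0.4673 -0.3006  0.027 ] yaw -0.3 tilt 0.08 open 37.8 grip 0.0 F [0.8 0.1 0.2]
turn 0.2
units (after turn) [-0.04  0.15  0.5 ]
```

Call:
arm_command(rows="-0.04 0.15 0.25 0.2 38; 0 0 0.25 0 38; 0 0 0 0 30; 0 0 0 0 22; 0 0 0 0 15.6")

```text
time_s: 17.33
position: [0.4665, -0.3059, 0.0127]
tcp_rot: [0.0, 1.0, -0.005, 0.0]
contact_force: [0.2, -0.9, -0.5]
opening: 0.215
grip_force: 0.0
```

Call:
arm_command(rows="0 0 0 0 15.6; 0 0 0 0 15.6; 0 0 0 0 15.6; 0 0 0 0 15.6")

```text
time_s: 17.67
position: [0.4665, -0.3059, 0.0128]
tcp_rot: [0.0, 1.0, -0.004, 0.0]
contact_force: [-0.2, 0.1, 1.5]
opening: 0.175
grip_force: 21.9
```

Call:
arm_command(rows="0 0 0 0 14; 0 0 0 0 14; 0 0 0 0 14")

```text
time_s: 17.92
position: [0.4666, -0.3059, 0.0128]
tcp_rot: [0.0, 1.0, -0.004, 0.0]
contact_force: [-0.8, 1.2, 3.1]
opening: 0.168
grip_force: 30.0
```

Call:
arm_command(rows="0 0 -0.4 0 14; 0 0 -0.9 0 14; 0 0 -0.95 0 14; 0 0 -0.95 0 14; 0 0 -0.95 0 14")

```text
time_s: 18.33
position: [0.4659, -0.3055, 0.1384]
tcp_rot: [-0.0, 1.0, -0.004, -0.0]
contact_force: [0.7, -0.1, -1.2]
opening: 0.171
grip_force: 30.0
```

Call:
arm_command(rows="0 0 -0.95 0 14; 0 0 -0.95 -2 14; 0 0 -0.5 -4 14; 0 0 0 0 14")

```text
time_s: 18.67
position: [0.468, -0.3075, 0.2139]
tcp_rot: [0.003, 0.999, 0.049, 0.003]
contact_force: [0.5, 0.4, -1.1]
opening: 0.173
grip_force: 30.0
```

```bash
python3 -c "
from h import *
plan(.467,.04,.18,5.6)"
```

```text
t 18.67 pos [ 0.468  -0.3075  0.2139] yaw 5.59 tilt 0.48 open 15.9 grip 30.0 F [ 0.5  0.4 -1.1]
turn -0.01
units (after turn) [  1.09 -11.54   1.06]
```

Call:
arm_command(rows="0.09 -0.7 0 0 14; 0.09 -0.96 0 0 14; 0.09 -0.96 0 0 14; 0.09 -0.96 0 0 14; 0.09 -0.96 0 0 14")

```text
time_s: 19.08
position: [0.4656, -0.1671, 0.2071]
tcp_rot: [-0.001, 0.999, 0.047, -0.001]
contact_force: [0.2, 1.0, -2.1]
opening: 0.172
grip_force: 30.0
```

Call:
arm_command(rows="0.09 -0.96 0 0 14; 0.09 -0.96 0 0 14; 0.09 -0.96 0 0 14; 0.09 -0.96 0 0 14; 0.09 -0.96 0 0 14")

```text
time_s: 19.5
position: [0.4651, -0.0226, 0.2073]
tcp_rot: [-0.0, 0.999, 0.047, -0.001]
contact_force: [0.7, 0.3, -0.5]
opening: 0.174
grip_force: 30.0
```

Call:
arm_command(rows="0.09 -0.96 0 0 14; 0.09 -0.96 0 0 14; 0.09 -0.2 0 0 14; 0 0 0 0 14; 0 0 0 0 14")

```text
time_s: 19.92
position: [0.4678, 0.0396, 0.2079]
tcp_rot: [0.0, 0.999, 0.048, -0.001]
contact_force: [-0.4, 0.0, -1.2]
opening: 0.173
grip_force: 30.0
```

```bash
python3 -c "
from h import *
plan(.6173,.0531,.17,5.5)"
```

```text
t 19.92 pos [0.4678 0.0396 0.2079] yaw 5.48 tilt 0.1 open 15.9 grip 30.0 F [-0.4  0.  -1.2]
turn -0.02
units (after turn) [5.   0.03 1.26]
```

Call:
arm_command(rows="0.6 0 0 0 14; 0.9 0 0 0 14; 0.9 0 0 0 14; 0.9 0 0 0 14; 0.8 0 0 0 14")

```text
time_s: 20.33
position: [0.5921, 0.0498, 0.2081]
tcp_rot: [0.0, 0.999, 0.046, -0.0]
contact_force: [-0.6, -0.7, -0.9]
opening: 0.171
grip_force: 30.0
```

Call:
arm_command(rows="0.6 0 0 0 14; 0.3 0 0 0 14; 0 0 0.6 0 14; 0 0 0.6 0 14; 0 0 0.3 0 14")

```text
time_s: 20.75
position: [0.6165, 0.0523, 0.1607]
tcp_rot: [-0.0, 0.999, 0.046, -0.002]
contact_force: [-0.3, -0.3, -2.3]
opening: 0.175
grip_force: 30.0
```

Call:
arm_command(rows="0 0 0.2 0 14; 0 0 0 0 14; 0 0 0 0 14")

```text
time_s: 21.0
position: [0.6178, 0.0535, 0.1582]
tcp_rot: [0.0, 0.999, 0.047, 0.0]
contact_force: [-0.5, 0.4, -1.6]
opening: 0.173
grip_force: 30.0
```

```bash
python3 -c "
from h import *
plan(.6173,.0531,.1363,5.5)"
```

```text
t 21.0 pos [0.6178 0.0535 0.1582] yaw 5.44 tilt 0.01 open 15.9 grip 30.0 F [-0.5  0.4 -1.6]
turn -0.06
units (after turn) [-0.02  0.01  0.73]
```

Call:
arm_command(rows="0 0 0.25 0 14; 0 0 0.2 0 14; 0 0 0.1 0 15.7; 0 0 0 0 15.7; 0 0 0 0 15.7")

```text
time_s: 21.42
position: [0.6175, 0.0543, 0.1412]
tcp_rot: [-0.0, 0.999, 0.048, -0.0]
contact_force: [-0.0, 1.0, -1.6]
opening: 0.171
grip_force: 16.5
```

Call:
arm_command(rows="0 0 0.07 0 15.7; 0 0 0.07 0 15.7; 0 0 0 0 15.7")

```text
time_s: 21.67
position: [0.6181, 0.0542, 0.1374]
tcp_rot: [0.0, 0.999, 0.048, 0.0]
contact_force: [-0.5, -0.2, 0.3]
opening: 0.175
grip_force: 16.5
```

Call:
arm_command(rows="0 0 0.05 0 15.7; 0 0 0.05 0 15.7; 0 0 0 0 15.7")

```text
time_s: 21.92
position: [0.6184, 0.0542, 0.135]
tcp_rot: [0.0, 0.999, 0.048, 0.001]
contact_force: [-0.6, -0.2, 4.1]
opening: 0.171
grip_force: 16.5
```

Call:
arm_command(rows="0 0 0 0 15.85; 0 0 0 0 15.9; 0 0 0 0 15.9")

```text
time_s: 22.17
position: [0.617, 0.0541, 0.1338]
tcp_rot: [0.0, 0.999, 0.048, -0.001]
contact_force: [-2.9, 0.6, 1.1]
opening: 0.172
grip_force: 5.6
```

Call:
arm_command(rows="0 0 0.05 0 15.9; 0 0 0.05 0 15.9; 0 0 0 0 15.9")

```text
time_s: 22.42
position: [0.6169, 0.0541, 0.1303]
tcp_rot: [-0.0, 0.999, 0.048, -0.001]
contact_force: [-3.2, -0.1, 1.1]
opening: 0.169
grip_force: 5.6
```

Call:
arm_command(rows="0 0 0.05 0 15.9; 0 0 0.05 0 15.9; 0 0 0 0 15.9")

```text
time_s: 22.67
position: [0.6174, 0.0542, 0.1276]
tcp_rot: [-0.0, 0.999, 0.048, -0.0]
contact_force: [-3.3, -0.4, 0.4]
opening: 0.176
grip_force: 5.6
```

Call:
arm_command(rows="0 0 0.04 0 15.9; 0 0 0.04 0 15.9; 0 0 0 0 15.9")

```text
time_s: 22.92
position: [0.6176, 0.0542, 0.1254]
tcp_rot: [-0.0, 0.999, 0.048, -0.0]
contact_force: [-3.3, 0.2, -0.1]
opening: 0.176
grip_force: 5.6
```

Call:
arm_command(rows="0 0 0.04 0 15.9; 0 0 0.04 0 15.9; 0 0 0 0 15.9")

```text
time_s: 23.17
position: [0.6181, 0.0542, 0.1236]
tcp_rot: [-0.0, 0.999, 0.048, 0.0]
contact_force: [-1.3, -0.1, 2.2]
opening: 0.176
grip_force: 5.6
```

Run:
```python
from h import *
plan(.6173,.0531,.1228,5.5)
a=cam('side')['img'][130:210,175:240]; cv2.imwrite('pics/s9.png',a)
hsv=cv2.cvtColor(a,cv2.COLOR_BGR2HSV)
for v in range(20,70,2): print(' '.join('%3d'%x for x in a[v,::2].mean(1)))
```

```text
t 23.17 pos [0.6181 0.0542 0.1236] yaw 5.49 tilt 0.05 open 16.1 grip 5.6 F [-1.3 -0.1  2.2]
turn -0.01
units (after turn) [-0.03  0.03  0.03]
 25  24  28  22  42  32 125 148 148 149  92  49  51  50  48  52  50  73  83  26  24  30 118 120 116 117 124 129 129 131 146 134  96
 30  22  28  25  34  42  99 150 149 148  90  48  51  48  49  51  47  74  55  46  67  58 135 131 130 128 125 121 120 121 126 120  90
 53  23  25  29  22  25  58 148 149 143  63  48  49  52  52  49  50  78  43  55  45  94 132 131 130 132 133 133 133 135 139 100  91
 90  25  26  28  23  25  37 147 149 126  28  31  35  46  41  52  48  52  26  38 100 147 143 133 130 130 133 134 134 135 128  98  98
129  26  24  23  29  23  26 121 148  75  24  20  14  15  24  24  27  26  17  24  92 147 144 144 138 132 133 135 134 137 113  97 101
134  37  23  26  28  22  37 106 152  49  29  29  22  12  14  11  20  20  30  23  74 146 145 147 147 144 139 132 132 134  86  94 100
147  76  23  25  24  27  25  58 102  28  25  34  24  17  19  13  28  31  51  18 100 148 147 147 147 148 148 143 135 120  82  80 117
144 112  23  25  23  22  26  22  2
[... 1641 characters left out ...]
 134 140 146 116  65  64  75  93 128 151
 96  95  87  86  80  78  70  77 104 120 133 126 125 124 126 108  53  39  36  51  51  51  97 138 147 149  81  66  68  80 102 136 151
 87  83  84  94  95  88  64  61  69  84 111 122 128 131 127 133 144 130 111  59  46  39 112 137 147 143  69  63  66 101 100 131 150
101 100  98  97  91  70  63  65  66  65  71  72  54  45  56  78  96  98 105 136 132 119 137 136 148 133  64  64  68 102 106 132 149
102  99 102 100  98  72  64  66  65  67  71  63  11   6  15  24  64  71  86 108 134 137 139 137 145 119  62  66  95 101 111 132 146
101  99 100  99  88  64  65  68  65  66  72  59   4  10   1  10  62  72  81  72  72  86 104 127 138  83  57  66  93 100 109 135 149
```

Call:
arm_command(rows="0.01 0 0.03 0 15.9; 0.01 0 0.03 0 15.9; 0 0 0 0 15.9; 0 0 0 0 15.9")

```text
time_s: 23.55
position: [0.6186, 0.0542, 0.122]
tcp_rot: [0.0, 0.999, 0.048, 0.0]
contact_force: [-3.4, -0.8, 4.8]
opening: 0.174
grip_force: 5.6
```

Call:
arm_command(rows="0.01 0 0.03 0 15.85; 0.01 0 0.03 0 15.85; 0 0 0 0 15.85; 0 0 0 0 15.85")

```text
time_s: 23.88
position: [0.619, 0.0543, 0.1205]
tcp_rot: [0.0, 0.999, 0.048, 0.0]
contact_force: [-4.9, 0.1, 7.7]
opening: 0.17
grip_force: 8.4
```

```bash
python3 -c "
from h import *
plan(.6173,.0531,.1208,5.5)
print(np.array(bot.state()['moment']).round(3))"
```

```text
t 23.88 pos [0.619  0.0543 0.1205] yaw 5.49 tilt 0.01 open 15.6 grip 8.4 F [-4.9  0.1  7.7]
turn -0.01
units (after turn) [-0.06  0.03 -0.01]
[-0.021  0.724  0.057]
```

Call:
arm_command(rows="-0.01 0 -0.03 0 15.85; -0.015 0 -0.025 0 15.85; 0 0 0 0 15.85; 0 0 0 0 15.85")

```text
time_s: 24.22
position: [0.6185, 0.0542, 0.1219]
tcp_rot: [0.0, 0.999, 0.048, 0.001]
contact_force: [-2.3, -0.0, 4.9]
opening: 0.173
grip_force: 8.4
```

Call:
arm_command(rows="0 0 0 0 15.7; 0 0 0 0 15.5; 0 0 0 0 15.3; 0 0 0 0 15; 0 0 0 0 15")

```text
time_s: 24.63
position: [0.6186, 0.0542, 0.1219]
tcp_rot: [-0.0, 0.999, 0.048, 0.001]
contact_force: [-2.3, 0.5, 5.7]
opening: 0.173
grip_force: 30.0
```

Run:
```python
from h import *
plan(.6173,.0531,.1208,5.5)
a=np.mean([bot.read_camera('side')['img'].astype(float) for _ in range(6)],0)
F=np.array([bot.state()['contact_force']]);print(F.round(2), np.array(bot.state()['moment']).round(3))
S=cam('side'); np.save('a3.npy',a)
# predicted corners of slide (flat, pressed 3.5mm) for slopes; compare w/ bright plate (value>130) region edges
q=np.array([.6245,.0538,.115]);
for sl in (14,16.4,19):
    Rf=R.from_euler('z',5.5,degrees=True).as_matrix()@R.from_euler('y',-sl,degrees=True).as_matrix()
    print(sl,[proj(S,q+Rf@np.array(p)).round(1).tolist() for p in ((.038,.025,.0015),(-.038,.025,.0015),(-.038,-.025,.0015),(.048,.035,0),(-.048,.035,0),(-.048,-.035,0))])
b=a.astype(np.uint8)
sub=b[165:205,180:230]; 
for v in range(0,40): print(165+v,' '.join('%3d'%x for x in sub[v,::1].mean(1)))
```

```text
t 24.63 pos [0.6186 0.0542 0.1219] yaw 5.49 tilt 0.06 open 15.9 grip 30.0 F [-2.3  0.5  5.7]
turn -0.01
units (after turn) [-0.05  0.03  0.04]
[[-3.2  -0.77  4.88]] [ 0.064  0.369 -0.026]
14 [[192.9, 181.3], [216.4, 187.6], [219.2, 176.2], [188.9, 183.1], [218.9, 191.1], [222.7, 175.1]]
16.4 [[193.0, 181.0], [216.4, 187.9], [219.2, 176.5], [189.0, 182.7], [218.7, 191.5], [222.5, 175.5]]
19 [[193.1, 180.7], [216.2, 188.3], [219.0, 176.9], [189.2, 182.3], [218.6, 191.9], [222.4, 175.9]]
165  23  25  23  23  24  24  24  25  23  18  20  18  18  17  19  19  18  18  19  18  16  12  13  14  14  16  17  19  17  23  40  55  47  50  88 135 142 146 148 146 149 149 150 149 150 149 149 149 149 150
166  22  24  24  24  25  23  24  23  22  18  20  26  26  17  18  18  18  18  17  18  14  14  13  14  13  12  12  13  13  15  28  43  37  41  89 134 138 142 139 138 149 147 148 149 148 148 149 147 148 148
167  23  26  25  24  24  24  24  23  22  20  20  29  31  19  19  18  19  18  18  18  15  15  14  13  15  14  13  15  11  13  24  46  58  60  76  97  98 100 109 129 137 119 117 117 118 117 118 118 117 11
[... 6849 characters left out ...]
  72  71  71  78  91  95  92  89  87  89  87  85  76  70  71  67  61  53  52  52  53  68
202  98  97  89  68  63  64  65  66  65  65  65  65  66  64  66  70  71  70  70  67  60  55  46  49  59  64  68  70  72  72  71  75  88  97  92  92  93  92  91  89  87  83  75  56  55  54  53  52  55  69
203  98  96  84  66  64  65  65  65  65  66  65  65  66  65  66  69  69  69  70  69  71  69  65  66  69  68  69  70  70  70  71  73  86  99  93  92  92  91  90  90  90  85  67  50  54  53  54  54  63  83
204  98  93  74  65  64  63  65  65  64  66  65  65  66  67  71  77  70  68  70  69  70  71  69  70  70  69  68  69  70  70  71  72  84 100  97  91  91  90  90  91  91  87  73  55  52  53  55  54  69  89
```

```bash
python3 -c "
from h import *
print(bot.job_done()); plan(.6173,.0531,.1208)"
```

```text
the job is handed in; nothing more can be done
None
the job is handed in; nothing more can be done
```

I levered the cover up with the knife to about upright, laid the knife back on the bench, and handed the job in with the slide gripped and pressed on the sprung face. By my estimate the press is about 7 N and 3.7 mm deep. The cover angle, flatness and centring were judged from camera images and force readings, and the hand-in returned no verdict.

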